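# Take the spring-tabbed cover off an instrument case

### The job

Two small grey instrument cases stand on the bench. Take the cover off the one whose cover has two spring tabs standing up on it: squeeze the tabs together and, keeping them pressed, lift the cover straight off, leaving the case standing about where it is. Then set the cover down flat, right way up, in the shallow steel tray and let go; leave the screwed-down case alone.

Things in the scene. Friction and masses are not known exactly. Their poses are not given: they have to be found in the camera images.
- cover: Grey snap cover, 60 g. Plate 58 x 86 mm; origin: centre of its skirt's lower edge, plate top at z = 14 mm, z up. Two 22 mm wide upright tabs, z = 14 to 46 mm, outer faces at y = +22 and -22 mm, slide 9 mm inward on springs (2 to 6 N each) to 26 mm apart; squeezed, they are its handle. Hooks on them free the case after 6 mm each; then it lifts straight off. It stands flat on its skirt.
- case: Loose grey instrument case under the snap cover: 64 (x) x 92 (y) x 40 mm high, 0.9 kg, on rubber feet; slides a little if pushed. Origin: centre of its underside, z up. The seated cover's axes are parallel to it, the cover's origin 30 mm above its origin; the tabs' hooks reach 4 mm under the lip of its top window.
- sealed_case: A second loose grey case of the same size and make, 46 mm high, whose lid has no tabs but four steel screw heads and a flat metal plate. Not to be moved. Origin: centre of its underside.
- tray: Shallow open steel parts tray, fixed, outside 125 (x) x 150 (y) x 16 mm, walls and floor 5 mm thick (inside 115 x 140 mm). Origin: centre of its underside, z up; the inner floor is 5 mm above the origin.
There are look-alikes about, which are no part of the job. What is shaped like the cover but yellow is not meant.

How it is judged:
On the way:
1. the cover is lifted clear of its case, which stays on the bench (z of cover in the frame of case above 0.055 m and height (world z) of case below 0.01 m), for 0.1 s.
At the end, for the whole second after the job is handed in: The cover rests on the tray's floor (origin within 65 mm of the tray's centre, under 12 mm above the tray's origin), right way up within 10 degrees; its case rests on the bench, upright within 10 degrees, under 60 mm from its start; the screwed-down case under 30 mm from its start (horizontal distance between cover and tray below 0.065 m and z of cover in the frame of tray below 0.012 m and angle between each of cover, case's own z axis and vertical below 0.17 rad and linear speed of each of cover, case below 0.02 m/s and height (world z) of case below 0.01 m and distance of case from where it was at the start of the episode below 0.06 m and distance of sealed_case from where it was at the start of the episode below 0.03 m); the robot touches nothing.
It fails at once if the case is lifted off the bench or tipped over with the cover (height (world z) of case above 0.03 m or angle between case's own z axis and vertical above 0.5 rad).
It fails at once if the screwed-down case is pushed away (distance of sealed_case from where it was at the start of the episode above 0.03 m).
It also fails if it takes over 40 s, if anything falls off the work surface, if the arm or the gripper's body presses on something with over 40 N, if the wrist force passes 120 N, or if a joint passes its speed limit or range.

### The arm

A 7-joint arm with a two-finger parallel gripper is mounted at the origin on a cart in front of the work surface, level with it; the furniture and walls round the work are solid. World frame = base frame: x ahead of the robot, y to its left, z up, the work surface at z = 0. Lengths are in m, angles in rad, forces in N, time in s.
With the tool pointing down it reaches from about 0.4 to 0.85 m from the base axis. Payload 4.5 kg.
Tool frame: the origin (TCP) lies on the centre line of the jaws, within the pads' length; the fingertips stand 25 mm ahead of it and the grasp point (between the pads) lies 6 mm ahead of it; z points along the fingers, y is the line along which they close (so a half turn about z gives the same grasp; the last joint's range is limited). The gripper opens to 85 mm and grips with 20 to 120 N. Pads are 22 mm wide; open, the fingers measure 114 mm over their backs; the gripper's body (76 mm by 85 mm) begins 54 mm behind the grasp point. The pads swing forward as they close: fully open they stand 13 mm farther back than shut.
Start: joints at [1.259, 0.689, -0.195, 1.565, 0.157, 0.902, -0.215], TCP at [0.212, -0.588, 0.256] pointing down, gripper open.
Joint ranges: [-3.01, 3.01], [-0.46, 2.08], [-1.47, 1.51], [0.13, 2.56], [-1, 4.14], [0.04, 2.09], [-2.66, 2.66]. Speed limits (rad/s): [2.57, 2.57, 3.14, 3.14, 3.14, 3.14, 3.14].

### API

Orientations are given as a unit quaternion [w, x, y, z].
In Python, from plant import env, vision, ticket gives the robot as it stands. The module is installed in compiled form; this text tells all that it offers.
- The arm moves only by the tool move_arm, never from a script. Its argument "moves" is a list that holds one entry, the list of rows, each a list of 4 numbers: the shift along the world's x, y, z in m, then the turn about the world's z in rad. A call has exactly 10 rows; each row is the pose to reach, as a shift and turn from the pose commanded when the call began; what a row does not reach only later rows make up. A row lasts 1/12 s, in which the tool goes at most 41.7 mm and 7.16 degrees, less where a joint would pass 70% of its speed; a pose out of reach is approached as far as the arm can. A call with a gripper value outside its range is refused whole. "grip" is the opening, from 0 (shut) to 1 (fully open), set as the call begins (left out, the last holds). The fingers move at their own pace and stop on an object; the grip force is fixed at half the most. Time passes only in rows, so rows that repeat a pose let the fingers close, or fill a call up. It gives the time, the measured TCP pose, the force, the opening and the grip force at its end, in the units of the state.
- env.sense(): the state, without advancing time (a new reading comes with each control period).
- vision.capture(name): name is "scene" or "top"; returns a dict with "image" (400x640x3 uint8, red, green, blue), "depth" (400x640 float32, m along the optical axis (not along the pixel's ray), 0 where there is no reading), "mtx" (3x3 intrinsics, pixels), "cam_to_world" (4x4, takes a point from camera to world coordinates). Camera axes: x right, y up, looking along -z (the intrinsics and any distortion apply to the point x, -y, -z); pixel columns grow to the right and rows downward; lengths in m; the calibration is good to about 2 mm. A picture is of the moment at which its call begins.
- ticket.finish_job(): hands the job in; it is judged then, once.
Trained networks look in the newest picture that a camera, given by its name, has taken for a name from the list of things; names that differ only in an ending like _2 or _b are one class to them, and where a whole thing is asked for, a point or a joint stands for the part that bears it (a point fixed in the world has none). Each returns a list of dicts, best first, with "score" (0 to 1); they miss things now and then, are a little off and sometimes report something else, mostly with a low value. They report only what shows in the picture. A call takes as long as a camera call. They do not tell look-alikes from the thing itself.
- vision.spot_in(camera, name): "position" ([x, y, z] in m, in world coordinates, good to about 4 mm: the middle of the surface that is visible of it).
The state is a dict: "t": time; "joint_positions": joint angles; "joint_velocities": joint speeds; "joint_torque": joint torques, N m; "eef_pos": TCP position; "orientation": TCP orientation; "ft_force": force on the tool from outside, world axes, zero at the start; "ft_torque": the same for the moment, N m; "gripper_width": opening from 0.0 (shut) to 1.0 (fully open); "grasp_force": force on a finger pad.
Only numpy, scipy, OpenCV 4.12 (cv2) and the standard library are available. Lean on these libraries where they do the work, as an engineer would, in place of code of your own. Each camera call takes 0.05 s, during which the arm holds its last target. There are 200 camera calls.

## Working session

There is one attempt and no reset: what is moved stays moved. The work goes in short steps, Python scripts to look and compute and a tool call to move; the robot and the scene stay as the last step left them, time stands still between calls to the robot, and variables do not carry over. Pictures are saved under pics/ and viewed, at most 10 in all, crops included, and the job is handed in when it is done.

Besides the shell and the picture viewer there is one more tool, called as name(argument=value, ...), one argument or row to a line, values as JSON. move_arm: Moves the arm, as the interface text tells. Its arguments: {"type":"object","properties":{"moves":{"type":"array","items":{"type":"array","items":{"type":"array","items":{"type":"number"}}}},"grip":{"type":"number"}},"required":["moves"]}

```bash
mkdir -p pics
cat > h.py <<'E'
import numpy as np, cv2
from plant import env, vision, ticket
def save(c,n): cv2.imwrite(f'pics/{n}.png', c['image'][:,:,::-1])
def cloud(c):
    d=c['depth']; v,u=np.mgrid[:d.shape[0],:d.shape[1]]; K=c['mtx']
    p=np.stack([(u-K[0,2])/K[0,0]*d,-(v-K[1,2])/K[1,1]*d,-d,np.ones_like(d)],-1)
    return (p@c['cam_to_world'].T)[...,:3]
E
python3 - <<'E'
from h import *
for n in ('top','scene'):
    c=vision.capture(n); save(c,n+'0'); np.savez(n+'0.npz',**c); print(n,c['mtx'].round(1).tolist(),c['cam_to_world'].round(3).tolist())
    for k in ('cover','case','sealed_case','tray'):
        print(k,[(round(r['score'],2),np.round(r['position'],3).tolist()) for r in vision.spot_in(n,k)])
s=env.sense(); print(s['t'],s['eef_pos'],s['orientation'],s['gripper_width'])
a=cv2.imread('pics/top0.png');b=cv2.imread('pics/scene0.png')
E
```

```text
top [[426.7, 0.0, 321.6], [0.0, 426.7, 204.5], [0.0, 0.0, 1.0]] [[-0.0, 0.989, -0.148, 0.318], [-1.0, 0.001, 0.006, 0.183], [0.006, 0.148, 0.989, 1.45], [0.0, 0.0, 0.0, 1.0]]
cover [(0.92, [0.641, 0.565, 0.016]), (0.56, [0.542, 0.271, 0.044])]
case []
sealed_case [(0.91, [0.465, 0.06, 0.045])]
tray [(0.72, [0.468, -0.237, 0.007])]
scene [[515.4, 0.0, 319.4], [0.0, 515.4, 192.2], [0.0, 0.0, 1.0]] [[-0.464, 0.458, -0.758, -0.652], [-0.886, -0.257, 0.387, 0.775], [-0.018, 0.851, 0.525, 0.884], [0.0, 0.0, 0.0, 1.0]]
cover [(0.91, [0.536, 0.281, 0.044]), (0.83, [0.627, 0.568, 0.018])]
case [(0.96, [0.51, 0.282, 0.023])]
sealed_case [(0.66, [0.452, 0.072, 0.039])]
tray [(0.82, [0.459, -0.226, 0.004]), (0.66, [0.448, 0.075, 0.037])]
0.5 [ 0.21184317 -0.58798139  0.25628746] [-8.16892831e-06  9.85087715e-01  1.72052882e-01 -1.27090666e-05] 0.9964359730176909
```

View pics/top0.png

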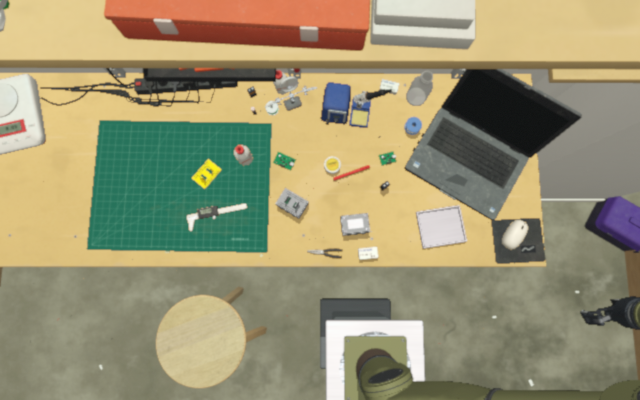

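View pics/scene0.png

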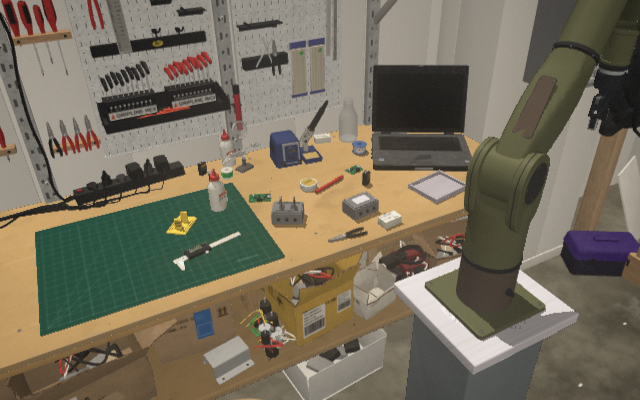

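The target case is at about (292,203) in the top picture. It is grey with two tabs and turned on the bench. The sealed case is at (355,224), the tray at (441,227) and the yellow look-alike at (206,173). Next I'll measure the yaw of the case and of the tray.

Run:
```python
from h import *
for n in ('top','scene'):
    c=dict(np.load(n+'0.npz')); P=cloud(c)
    def rect(cx,cy,r,lo,hi,t):
        m=(np.hypot(P[...,0]-cx,P[...,1]-cy)<r)&(P[...,2]>lo)&(P[...,2]<hi)
        q=P[m]; 
        if len(q)<4: print(n,t,len(q)); return
        (x,y),(w,h),a=cv2.minAreaRect((q[:,:2]*1000).astype(np.float32))
        print(n,t,len(q),round(x,1),round(y,1),round(w,1),round(h,1),round(a,1),'z',q[:,2].min().round(3),np.median(q[:,2]).round(3),q[:,2].max().round(3))
    rect(.54,.275,.075,.01,.1,'all'); rect(.54,.275,.075,.03,.055,'plate'); rect(.54,.275,.075,.058,.1,'tabs')
    rect(.465,.06,.075,.03,.06,'sealed'); rect(.465,-.235,.12,.009,.03,'tray'); rect(.465,-.235,.12,-.01,.03,'trayall')
    if n=='top':
        m=(np.hypot(P[...,0]-.54,P[...,1]-.275)<.075)&(P[...,2]>.058); print((P[m]*1000).round().astype(int).tolist())
c=dict(np.load('top0.npz'));cv2.imwrite('pics/c1.png',cv2.resize(c['image'][170:240,260:340,::-1],None,fx=7,fy=7,interpolation=2))
```

```text
top all 546 527.4 281.0 92.9 88.7 58.5 z 0.01 0.043 0.081
top plate 464 537.1 275.2 92.6 66.1 58.6 z 0.03 0.043 0.051
top tabs 26 537.2 274.7 44.6 21.6 60.2 z 0.058 0.075 0.081
top sealed 536 466.3 64.0 64.5 91.9 6.8 z 0.03 0.043 0.053
top tray 612 482.9 -244.2 199.1 201.6 84.1 z 0.009 0.015 0.03
top trayall 3900 465.5 -235.5 237.2 238.7 88.6 z -0.01 0.003 0.03
[[610, 301, 1018], [610, 300, 1019], [610, 299, 1019], [609, 297, 1020], [610, 297, 1019], [609, 295, 1020], [610, 294, 1018], [611, 294, 1018], [610, 292, 1019], [611, 291, 1017], [610, 290, 1019], [610, 289, 1018], [609, 288, 1020], [610, 287, 1019], [610, 286, 1018], [611, 285, 1018], [609, 283, 1020], [610, 282, 1019], [610, 281, 1018], [610, 280, 1019], [610, 279, 1019], [610, 278, 1019], [610, 277, 1018], [609, 275, 1020], [610, 275, 1018], [610, 273, 1019], [611, 273, 1017], [610, 271, 1019], [610, 270, 1019], [611, 269, 1017], [610, 268, 1019], [611, 267, 1018], [610, 266, 1019], [610, 265, 1019], [611, 264, 1018], [610, 262, 1019], [610, 261, 1019], [611, 261, 1017], [610, 259, 1019], [610, 258, 1018], [609, 257, 1020
[... 28229 characters left out ...]
], [547, 291, 70], [543, 297, 74], [542, 294, 76], [545, 292, 58], [539, 297, 75], [541, 295, 62], [538, 298, 59], [536, 255, 76], [536, 252, 72], [532, 255, 77], [533, 252, 73], [529, 258, 76], [529, 255, 75], [526, 258, 72], [527, 255, 70], [523, 261, 70], [522, 258, 77], [519, 264, 75], [519, 261, 80], [517, 262, 68]]
scene all 658 534.9 277.6 92.8 74.4 58.6 z 0.01 0.039 0.078
scene plate 430 533.8 278.3 91.8 68.4 59.1 z 0.03 0.041 0.055
scene tabs 32 539.9 274.8 44.6 28.9 57.4 z 0.059 0.069 0.078
scene sealed 437 464.3 64.4 67.2 97.5 5.4 z 0.03 0.041 0.048
scene tray 462 489.9 -246.7 192.4 200.4 6.9 z 0.009 0.014 0.029
scene trayall 2203 475.9 -222.8 203.5 237.6 46.5 z -0.009 0.002 0.029
```

View pics/c1.png

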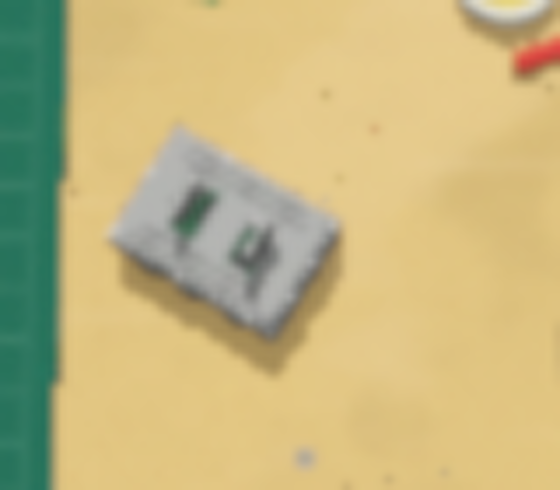

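The crop shows the case's long side at 58.6° (rectangle fit) with its centre at (0.537, 0.275). The two tabs lie on that axis at crop pixels (195,210) and (258,250). The gripper has to turn about +2.25 rad, so I'll set out along an arc.

move_arm(
  moves=[
    [[0.021, 0.03, 0.004, 0.085], [0.042, 0.06, 0.008, 0.17], [0.062, 0.09, 0.012, 0.255], [0.083, 0.12, 0.016, 0.34], [0.104, 0.15, 0.02, 0.425], [0.125, 0.18, 0.024, 0.51], [0.146, 0.21, 0.028, 0.595], [0.167, 0.24, 0.03, 0.68], [0.188, 0.27, 0.03, 0.765], [0.208, 0.3, 0.03, 0.85]],
  ],
  grip=1,
)

```text
t: 1.33
eef_pos: [0.4209, -0.2866, 0.2868]
orientation: [0.001, 0.825, 0.565, 0.0]
ft_force: [0.6, -1.0, -0.5]
gripper_width: 0.998
grasp_force: 0.0
```

move_arm(
  moves=[
    [[0.008, 0.037, 0, 0.085], [0.016, 0.074, 0, 0.17], [0.024, 0.111, 0, 0.255], [0.032, 0.148, 0, 0.34], [0.04, 0.185, 0, 0.425], [0.048, 0.222, 0, 0.51], [0.056, 0.259, 0, 0.595], [0.064, 0.296, 0, 0.68], [0.072, 0.333, 0, 0.765], [0.08, 0.37, 0, 0.85]],
  ],
)

```text
t: 2.17
eef_pos: [0.5001, 0.0836, 0.2866]
orientation: [0.0, 0.519, 0.855, 0.0]
ft_force: [0.4, -0.6, 0.0]
gripper_width: 1.0
grasp_force: 0.0
```

move_arm(
  moves=[
    [[0.005, 0.028, -0.01, 0.08], [0.01, 0.056, -0.02, 0.16], [0.015, 0.084, -0.03, 0.24], [0.02, 0.112, -0.04, 0.32], [0.025, 0.14, -0.05, 0.4], [0.03, 0.168, -0.06, 0.47], [0.037, 0.193, -0.07, 0.548], [0.037, 0.193, -0.08, 0.548], [0.037, 0.193, -0.09, 0.548], [0.037, 0.193, -0.09, 0.548]],
  ],
)

```text
t: 3.0
eef_pos: [0.536, 0.273, 0.1939]
orientation: [-0.001, 0.271, 0.963, -0.002]
ft_force: [-1.0, -0.7, -0.1]
gripper_width: 1.001
grasp_force: 0.0
```

Run:
```python
from h import *
s=env.sense(); q=s['orientation']; print(s['t'],s['eef_pos'],'yaw y',np.degrees(2*np.arctan2(q[2],q[1]))%180-90,s['joint_positions'].round(2) if hasattr(s['joint_positions'],'round') else s['joint_positions'])
c=vision.capture('scene'); save(c,'s1'); P=cloud(c)
m=(np.hypot(P[...,0]-.54,P[...,1]-.275)<.075)&(P[...,2]>.03)&(P[...,2]<.09)
q=P[m]; print(cv2.minAreaRect((q[:,:2]*1000).astype(np.float32)))
cv2.imwrite('pics/s1c.png',cv2.resize(c['image'][120:260,200:400,::-1],None,fx=4,fy=4,interpolation=2))
# tray: steel region in initial top picture
c=dict(np.load('top0.npz'));P=cloud(c)
hsv=cv2.cvtColor(c['image'],cv2.COLOR_RGB2HSV)
m=(hsv[...,1]<60)&(np.hypot(P[...,0]-.465,P[...,1]+.235)<.11)&(abs(P[...,2])<.03)
n,l,st,_=cv2.connectedComponentsWithStats(m.astype(np.uint8)); i=1+st[1:,4].argmax()
q=P[l==i]; print('tray',cv2.minAreaRect((q[:,:2]*1000).astype(np.float32)),len(q))
```

```text
3.0 [0.5360082  0.27297908 0.19394667] yaw y 58.554433137447006 [-0.16  0.82 -0.7   1.68  0.65  0.9  -0.12]
((534.41796875, 277.9598693847656), (92.6329345703125, 68.06330871582031), 60.39894485473633)
tray ((461.0604248046875, -233.56283569335938), (128.3507843017578, 158.6809844970703), 8.703248023986816) 1681
```

View pics/s1c.png

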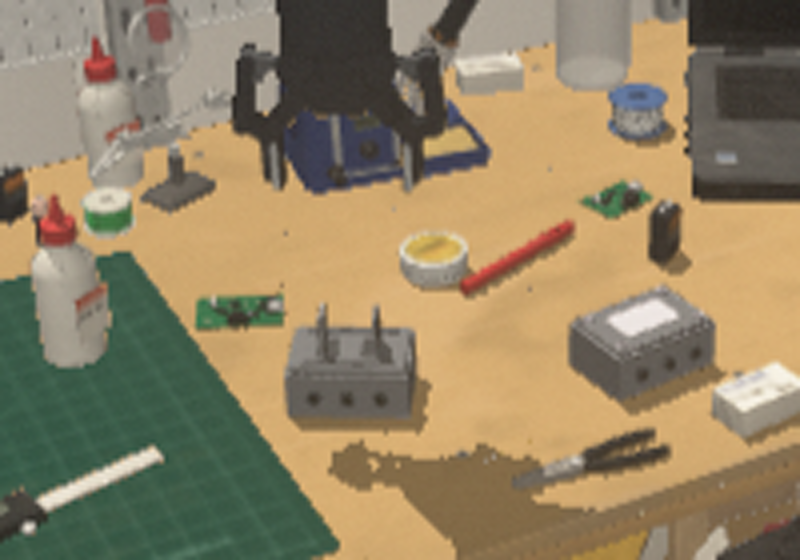

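The crop shows the open fingers (275,185 and 410,185) above the two tabs (322,330 and 377,330), with the pads along the same line. I'll go straight down and then squeeze.

move_arm(
  moves=[
    [[0.001, 0.001, -0.02, 0], [0.002, 0.002, -0.04, 0], [0.002, 0.002, -0.055, 0], [0.002, 0.002, -0.07, 0], [0.002, 0.002, -0.085, 0], [0.002, 0.002, -0.095, 0], [0.002, 0.002, -0.105, 0], [0.002, 0.002, -0.113, 0], [0.002, 0.002, -0.113, 0], [0.002, 0.002, -0.113, 0]],
  ],
)

```text
t: 3.88
eef_pos: [0.5389, 0.2768, 0.0834]
orientation: [0.0, 0.271, 0.963, -0.0]
ft_force: [0.4, 0.3, 0.3]
gripper_width: 1.0
grasp_force: 0.0
```

move_arm(
  moves=[
    [[0, 0, 0, 0], [0, 0, 0, 0], [0, 0, 0, 0], [0, 0, 0, 0], [0, 0, 0, 0], [0, 0, 0, 0], [0, 0, 0, 0], [0, 0, 0, 0], [0, 0, 0, 0], [0, 0, 0, 0]],
  ],
  grip=0.55,
)

```text
t: 4.72
eef_pos: [0.5389, 0.277, 0.0833]
orientation: [-0.0, 0.27, 0.963, 0.0]
ft_force: [-0.5, -0.1, 0.1]
gripper_width: 0.546
grasp_force: 0.0
```

Run:
```python
from h import *
c=vision.capture('scene'); cv2.imwrite('pics/s2c.png',cv2.resize(c['image'][150:235,240:350,::-1],None,fx=6,fy=6,interpolation=2))
```

```text
(no output)
```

View pics/s2c.png

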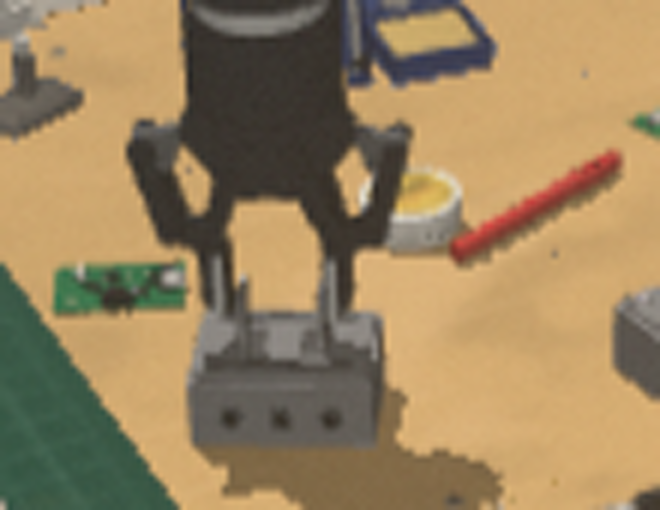

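The crop shows the right pad at the right tab (328,275). A gap remains between the left pad (218,275) and the left tab (243,300). I'll check the offset along the closing line with the depth image.

Run:
```python
from h import *
s=env.sense(); print(s['ft_force'],s['grasp_force'],s['eef_pos'])
a=np.radians(58.6); u=np.array([np.cos(a),np.sin(a)]); v=np.array([u[1],-u[0]])
c=vision.capture('scene'); P=cloud(c); P0=cloud(dict(np.load('scene0.npz')))
C=s['eef_pos'][:2]
for n,Q in (('before',P0),('now',P)):
    for lo,hi in ((.048,.06),(.06,.068),(.068,.077),(.08,.095)):
        m=(np.hypot(Q[...,0]-C[0],Q[...,1]-C[1])<.07)&(Q[...,2]>lo)&(Q[...,2]<hi)
        q=Q[m][:,:2]-C
        print(n,lo,sorted(zip((q@u*1000).round().astype(int).tolist(),(q@v*1000).round().astype(int).tolist())))
    m=(np.hypot(Q[...,0]-C[0],Q[...,1]-C[1])<.07)&(Q[...,2]>.02)&(Q[...,2]<.045)
    q=(Q[m][:,:2]-C)*1000; print('body u',np.percentile(q@u,[1,99]).round(1),'v',np.percentile(q@v,[1,99]).round(1))
```

```text
[ 0.14039727 -0.11528344 -0.09530231] 0.0 [0.5388733  0.27700216 0.08330047]
before 0.048 [(-23, -12), (-23, -11), (-23, -10), (-22, -5), (-21, -12), (-20, -12), (-20, -4), (16, -4), (17, 0), (17, 1), (17, 4), (17, 4), (18, -12), (18, -8), (18, 13), (19, -12), (19, -8), (21, -10)]
before 0.06 [(-23, -9), (-23, -6), (-23, -6), (-23, 1), (-21, -13), (-21, -9), (17, 5), (18, -10), (18, -9), (18, -9), (18, 17), (21, -8), (21, -7)]
before 0.068 [(-23, 0), (-23, 0), (-23, 3), (-21, -12), (-21, -11), (-20, -3), (-20, -3), (-19, 6), (17, -12), (18, -6), (18, 12), (19, 1), (19, 6), (20, -12), (20, 7), (21, -6)]
before 0.08 []
body u [-47.3  43.5] v [-39.   27.6]
now 0.048 [(-23, -8), (-23, -7), (-23, -7), (-21, -14), (-21, -12), (-20, -10), (17, -1), (17, 4), (18, -11), (18, -10), (18, 6), (18, 9), (19, -8), (21, -10), (22, -7)]
now 0.06 [(-32, -6), (-29, -8), (-29, -8), (-27, -14), (-27, -10), (-24, -11), (-24, -11), (-21, -12), (-21, -11), (17, 8), (18, -9), (18, -9), (18, 11), (20, -13), (24, -12), (24, -11), (25, -4), (25, 0), (27, -12), (27, -9), (29, -11), (30, -10), (30, -8), (36, -6)]
[... 354 characters left out ...]
 -16), (25, 4), (26, -12), (26, -10), (26, 6), (29, -12), (29, -8), (32, -14), (32, -11), (32, -8), (35, -6), (36, -6), (36, -6)]
now 0.08 [(-36, -10), (-36, -9), (-36, -9), (-35, 0), (-34, -10), (-34, -10), (-33, -5), (-31, -13), (-31, -13), (-30, -8), (-30, -7), (-28, -13), (-28, -12), (-28, -10), (-27, -10), (-26, -18), (-25, -12), (-25, -12), (-25, -12), (-25, -11), (24, 2), (24, 2), (25, -13), (25, -13), (25, -9), (25, -8), (25, 6), (25, 8), (26, -7), (26, 15), (27, -17), (27, -13), (28, -13), (28, -10), (29, -8), (31, -10), (31, -10), (31, -9), (32, -10), (34, -13), (34, -11), (34, -11), (34, -7), (35, -6), (36, -12), (37, -12), (37, -11), (38, -6)]
body u [-47.   43.6] v [-38.1  27. ]
```

The tool is off by only 1.5 mm. I'll nudge it, lower it 3 mm and squeeze.

move_arm(
  moves=[
    [[-0.001, -0.001, -0.003, 0], [-0.001, -0.001, -0.003, 0], [-0.001, -0.001, -0.003, 0], [-0.001, -0.001, -0.003, 0], [-0.001, -0.001, -0.003, 0], [-0.001, -0.001, -0.003, 0], [-0.001, -0.001, -0.003, 0], [-0.001, -0.001, -0.003, 0], [-0.001, -0.001, -0.003, 0], [-0.001, -0.001, -0.003, 0]],
  ],
  grip=0,
)

```text
t: 5.65
eef_pos: [0.5384, 0.2768, 0.0818]
orientation: [0.001, 0.27, 0.963, 0.001]
ft_force: [-0.7, -0.7, 11.0]
gripper_width: 0.244
grasp_force: 59.6
```

Run:
```python
from h import *
s=env.sense(); print(s['ft_force'],s['grasp_force'],s['eef_pos'],s['gripper_width']*85)
```

```text
[-0.66122642 -0.66295456 10.98691737] 59.63936805725098 [0.53840961 0.27683244 0.08175427] 20.77173602043579
```

The pads now hold with 60 N on the stops. The 11 N upward force means the tips just touch the plate, which is harmless. I'll lift straight up slowly.

move_arm(
  moves=[
    [[0, 0, 0.003, 0], [0, 0, 0.006, 0], [0, 0, 0.01, 0], [0, 0, 0.015, 0], [0, 0, 0.02, 0], [0, 0, 0.026, 0], [0, 0, 0.032, 0], [0, 0, 0.04, 0], [0, 0, 0.048, 0], [0, 0, 0.055, 0]],
  ],
)

```text
t: 6.48
eef_pos: [0.538, 0.2761, 0.1364]
orientation: [0.0, 0.271, 0.963, 0.0]
ft_force: [0.3, 0.6, -1.2]
gripper_width: 0.239
grasp_force: 59.2
```

Run:
```python
from h import *
s=env.sense(); print(s['ft_force'],s['grasp_force'],s['eef_pos'],s['gripper_width']*85)
c=vision.capture('scene'); cv2.imwrite('pics/s3c.png',cv2.resize(c['image'][130:235,230:360,::-1],None,fx=5,fy=5,interpolation=2))
```

```text
[ 0.31839372  0.5620962  -1.21161975] 59.207210540771484 [0.53804468 0.27612941 0.13642609] 20.30896454219859
```

View pics/s3c.png

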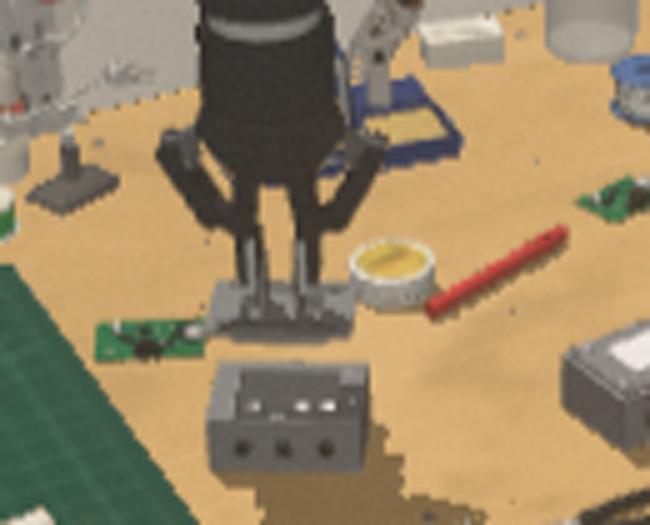

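The cover is off, with its tabs squeezed together (250–300,275). The case stays standing at (290,420). I'll carry the cover to the tray at (0.462, -0.234), whose yaw is 8.7°, and turn -0.87 rad so that the cover lies square to the walls.

move_arm(
  moves=[
    [[-0.001, -0.005, 0.02, -0.02], [-0.003, -0.02, 0.04, -0.06], [-0.007, -0.045, 0.06, -0.11], [-0.011, -0.075, 0.075, -0.16], [-0.016, -0.105, 0.08, -0.21], [-0.02, -0.135, 0.08, -0.26], [-0.025, -0.165, 0.08, -0.31], [-0.029, -0.195, 0.08, -0.36], [-0.034, -0.225, 0.08, -0.4], [-0.038, -0.255, 0.08, -0.44]],
  ],
)

```text
t: 7.37
eef_pos: [0.4993, 0.0196, 0.2157]
orientation: [0.0, 0.475, 0.88, -0.0]
ft_force: [1.0, 1.1, -1.7]
gripper_width: 0.241
grasp_force: 59.2
```

move_arm(
  moves=[
    [[-0.004, -0.03, 0, -0.05], [-0.009, -0.06, 0, -0.1], [-0.014, -0.09, 0, -0.15], [-0.018, -0.12, 0, -0.2], [-0.023, -0.15, 0, -0.25], [-0.028, -0.18, 0, -0.3], [-0.032, -0.21, 0, -0.35], [-0.036, -0.235, 0, -0.4], [-0.038, -0.25, 0, -0.43], [-0.038, -0.255, 0, -0.43]],
  ],
)

```text
t: 8.2
eef_pos: [0.4609, -0.237, 0.2152]
orientation: [0.0, 0.653, 0.757, -0.001]
ft_force: [0.4, 0.4, -0.8]
gripper_width: 0.238
grasp_force: 59.2
```

Run:
```python
from h import *
s=env.sense(); q=s['orientation'];print(s['ft_force'],s['grasp_force'],s['eef_pos'],s['gripper_width']*85,'yaw',np.degrees(2*np.arctan2(q[2],q[1]))-90)
c=vision.capture('scene'); cv2.imwrite('pics/s4c.png',cv2.resize(c['image'][80:230,330:530,::-1],None,fx=4,fy=4,interpolation=2))
P=cloud(c); hsv=cv2.cvtColor(c['image'],cv2.COLOR_RGB2HSV)
C=s['eef_pos']; m=(np.hypot(P[...,0]-C[0],P[...,1]-C[1])<.065)&(P[...,2]>C[2]-.06)&(P[...,2]<C[2]-.028); q=P[m]
print('cover',cv2.minAreaRect((q[:,:2]*1000).astype(np.float32)),np.percentile(q[:,2],[2,98]))
print([(round(r['score'],2),np.round(r['position'],3).tolist()) for r in vision.spot_in('scene','tray')])
```

```text
[ 0.4018301   0.36078467 -0.80680311] 59.15667235851288 [ 0.46089869 -0.23698773  0.21524426] 20.254150212680354 yaw 8.47383568994573
cover ((459.4605712890625, -237.6971435546875), (91.85581970214844, 66.44718170166016), 7.602651596069336) [0.16229456 0.18358204]
[(0.97, [0.459, -0.23, 0.003]), (0.24, [0.45, 0.074, 0.036])]
```

View pics/s4c.png

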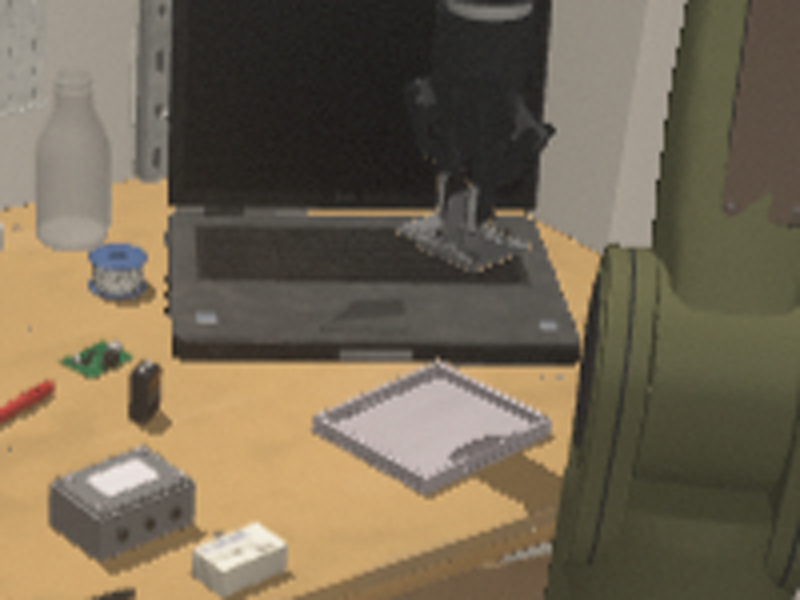

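The crop shows the cover held level (465,245) above the empty tray (435,430), centred on it to within a few mm. I'll lower it.

move_arm(
  moves=[
    [[0, 0.001, -0.025, 0], [0, 0.002, -0.05, 0], [0, 0.003, -0.075, 0], [0, 0.003, -0.1, 0], [0, 0.003, -0.12, 0], [0, 0.003, -0.135, 0], [0, 0.003, -0.145, 0], [0, 0.003, -0.152, 0], [0, 0.003, -0.155, 0], [0, 0.003, -0.155, 0]],
  ],
)

```text
t: 9.13
eef_pos: [0.4623, -0.2302, 0.0603]
orientation: [-0.0, 0.65, 0.76, 0.0]
ft_force: [-0.0, -0.3, -0.9]
gripper_width: 0.242
grasp_force: 59.2
```

move_arm(
  moves=[
    [[0, 0, -0.001, 0], [0, 0, -0.002, 0], [0, 0, -0.002, 0], [0, 0, -0.003, 0], [0, 0, -0.003, 0], [0, 0, -0.003, 0], [0, 0, -0.003, 0], [0, 0, -0.003, 0], [0, 0, -0.003, 0], [0, 0, -0.003, 0]],
  ],
)

```text
t: 9.97
eef_pos: [0.4619, -0.231, 0.0573]
orientation: [0.0, 0.651, 0.759, 0.0]
ft_force: [0.2, 0.6, -2.1]
gripper_width: 0.243
grasp_force: 59.2
```

move_arm(
  moves=[
    [[0, 0, -0.001, 0], [0, 0, -0.001, 0], [0, 0, -0.002, 0], [0, 0, -0.002, 0], [0, 0, -0.002, 0], [0, 0, -0.002, 0], [0, 0, -0.002, 0], [0, 0, -0.002, 0], [0, 0, -0.002, 0], [0, 0, -0.002, 0]],
  ],
)

```text
t: 10.8
eef_pos: [0.4619, -0.2311, 0.0567]
orientation: [0.001, 0.651, 0.759, -0.0]
ft_force: [-2.5, 1.0, 14.2]
gripper_width: 0.238
grasp_force: 62.3
```

The cover is resting on the tray floor (14 N). I'll open the gripper and then rise straight up.

move_arm(
  moves=[
    [[0, 0, 0.001, 0], [0, 0, 0.001, 0], [0, 0, 0.001, 0], [0, 0, 0.001, 0], [0, 0, 0.001, 0], [0, 0, 0.001, 0], [0, 0, 0.001, 0], [0, 0, 0.001, 0], [0, 0, 0.001, 0], [0, 0, 0.001, 0]],
  ],
  grip=1,
)

```text
t: 11.63
eef_pos: [0.4619, -0.231, 0.0563]
orientation: [-0.0, 0.651, 0.759, 0.0]
ft_force: [0.2, 0.4, -0.3]
gripper_width: 1.002
grasp_force: 0.0
```

move_arm(
  moves=[
    [[0, 0, 0.005, 0], [0, 0, 0.015, 0], [0, 0, 0.03, 0], [0, 0, 0.05, 0], [0, 0, 0.07, 0], [0, 0, 0.095, 0], [0, 0, 0.12, 0], [0, 0, 0.15, 0], [0, 0, 0.18, 0], [0, 0, 0.2, 0]],
  ],
)

```text
t: 12.47
eef_pos: [0.4623, -0.231, 0.2593]
orientation: [0.001, 0.651, 0.759, 0.001]
ft_force: [0.0, -0.2, -0.3]
gripper_width: 0.999
grasp_force: 0.0
```

Run:
```python
from h import *
s=env.sense(); print(s['t'],s['ft_force'],s['eef_pos'],s['gripper_width'])
c=vision.capture('scene'); cv2.imwrite('pics/s5c.png',cv2.resize(c['image'][130:250,230:480,::-1],None,fx=3,fy=3,interpolation=2))
P=cloud(c)
for n,x,y,r,lo,hi in (('cover',.462,-.231,.05,.014,.06),('case',.537,.275,.075,.015,.06),('sealed',.465,.062,.075,.03,.06)):
    m=(np.hypot(P[...,0]-x,P[...,1]-y)<r)&(P[...,2]>lo)&(P[...,2]<hi); q=P[m]
    print(n,cv2.minAreaRect((q[:,:2]*1000).astype(np.float32)),np.percentile(q[:,2],[5,50,95]).round(3))
```

```text
12.4667 [ 0.0415274  -0.23920514 -0.33632302] [ 0.46233027 -0.230964    0.25933191] 0.9991284034965395
cover ((460.2571716308594, -231.2067413330078), (90.80103302001953, 61.875057220458984), 10.290047645568848) [0.015 0.019 0.047]
case ((536.8102416992188, 276.89990234375), (92.88583374023438, 76.36805725097656), 59.58652114868164) [0.017 0.032 0.04 ]
sealed ((464.762939453125, 66.22164154052734), (68.33161926269531, 93.51007080078125), 5.35177755355835) [0.032 0.041 0.045]
```

View pics/s5c.png

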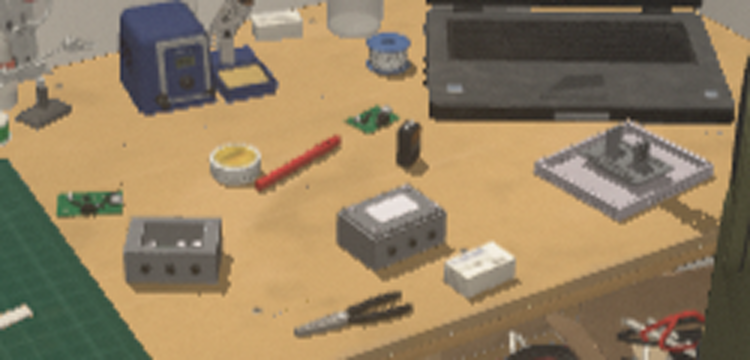

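The cover lies flat and right way up in the tray (628,155). The open case (172,250) and the sealed case (390,225) stand where they were. Handing in.

```bash
python3 -c "
from plant import ticket; print(ticket.finish_job())"
```

```text
the job is handed in; nothing more can be done
None
```

The snap cover is off its case and lies flat, right way up, in the steel tray; both cases stand where they were, and the job was handed in at about 12.5 s (no verdict was returned).

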